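# Open the air-line filter canister

### The job

Lift the filter canister up and off its hanger and stand it fully home in the hexagonal holding socket, which keeps it from turning. There unscrew its tight cap anticlockwise until the thread lets go, and raise it straight up until the filter element under it is just clear of the canister's mouth, no more than 5 cm above it. Finish while still holding the cap there, upright and centred over the canister, which stays home in the socket; leave the other things on the bench where they are.

Things in the scene. Friction and masses are not known exactly. Their poses are not given: they have to be found in the camera images.
- canister_collar (a point): Centre of the canister's hexagonal collar. Upright round aluminium bowl, 37 mm in diameter, 77 mm high, 0.3 to 0.55 kg; collar 60 mm across flats, 69 mm over corners, 12 mm thick. This point is 58 mm above the foot, 6 mm above the collar's underside. z up along the axis, x square to a flat. At the start the canister hangs by the collar's underside, upright, any way round
- canister_mouth (a point): Centre of the canister's mouth, the rim of its 30 mm bore neck, on the axis 19 mm above the collar's centre. A springy rubber seal 2 mm thick on the rim pushes the cap up with about 20 N, which makes it tight: about 0.5 N m to turn
- cap_center (a point): Centre of the dark fluted round screw cap, half-way up; 55 mm across, 23.5 mm high, 0.13 kg; screwed on, this point is 19 mm above the collar's centre. It can carry the canister. Its x axis's angle past the canister's x axis, anticlockwise from above: -0.1 to 0.3 rad at first, thread holds to 2.0, free to lift from 2.0 to 2.4 (stop). Turns without being raised; pulled early it lifts the canister
- element_tip (a point): Centre of the underside of the filter element, a brass-coloured rod 20 mm in diameter fixed under the cap on its axis; 33 mm below the cap's centre. With the cap screwed on it stands 33 mm below the canister's mouth, inside
- hanger_rest (a point): Hanger, fixed: the canister hangs within 4 mm of here, midway between the fork's two rods, at the height of their tops, 100 mm above the bench. Rods 10 mm thick, 43 mm apart inside, along x; at the -x end their tips turn up 13 mm; at +x, 52 mm away, an upright plate no higher than the rods. The collar's underside rests here, the foot 52 mm below; lift straight up
- socket_seat (a point): Seat of the fixed steel holding socket: centre of the ledge 64 mm above the bench where the collar's underside rests when home. Above it a hexagonal mouth 63 mm across flats (79 outside), 7 mm deep plus 4 mm bevelled lead-in, below it a round well of 44 mm for the bowl. x is square to a flat, so the collar enters at any of six yaws 60 degrees apart, with about 5 degrees of play
- pin: bystander: square steel gauge pin lying flat, 12x55x12 mm; origin at the centre of its underside
- nut: bystander: hex nut, 21 mm across, 10 mm high; origin at the centre of its underside
- slip: bystander: small steel gauge block, 9x35x18 mm; origin at the centre of its underside
Not all that is in view belongs to the job. What is shaped like the part that bears canister_collar but green is not meant. Leave any orange look-alike of the part that bears cap_center alone.

How it is judged:
By the outcome, as a careful person would: the job done as asked, in the order asked, and still so for the second after the job is handed in, while the arm keeps its last pose, push and grip.
It also fails if it takes over 64 s, if anything falls off the work surface, if the arm or the gripper's body presses on something with over 40 N, if the wrist force passes 120 N, or if a joint passes its speed limit or range.

### The arm

A 6-joint arm with a two-finger parallel gripper is mounted at the origin on a cart in front of the work surface, level with it; the furniture and walls round the work are solid. World frame = base frame: x ahead of the robot, y to its left, z up, the work surface at z = 0. Lengths are in m, angles in rad, forces in N, time in s.
With the tool pointing down it reaches from about 0.25 to 0.775 m from the base axis. Payload 4 kg.
Tool frame: the origin (TCP) lies between the finger pads; the fingertips stand 22 mm ahead of it and the grasp point (between the pads) lies 3 mm ahead of it; z points along the fingers, y is the direction in which the jaws open and shut (so a half turn about z gives the same grasp; the last joint's range is limited). The gripper opens to 85 mm and grips with 20 to 120 N. Pads are 22 mm wide; open, the fingers measure 114 mm over their backs; the gripper's body (76 mm by 85 mm) begins 54 mm behind the grasp point. The pads swing forward as they close: fully open they stand 13 mm farther back than shut.
Start: joints at [1.207, 0.087, 1.371, -0, 1.684, -0.103], TCP at [0.142, 0.531, 0.253] pointing down, gripper open.
Joint ranges: [-3.1, 3.1], [-0.76, 2.03], [0.27, 2.55], [-1.08, 4.22], [0.17, 2.65], [-2.57, 2.57]. Speed limits (rad/s): [2.79, 2.79, 3.14, 3.14, 3.14, 3.14].

### API

Orientations are given as a unit quaternion [x, y, z, w].
In Python, from workcell import arm gives the robot as it stands.
- The arm moves only by the tool move_arm, never from a script. Its arguments are lists of equal length, an entry for each row: "travel": the shift along the tool's x, y, z in cm, a list of three; "turn": the turn, a rotation vector about the tool's x, y, z in degrees, a list of three. A call has 1 to 20 rows; each row is the pose to reach, as a shift and turn from the pose commanded when the call began, along the tool's axes at that moment; what a row does not reach only later rows make up. A row lasts 1/8 s, in which the tool goes at most 62.5 mm and 10.7 degrees, less where a joint would pass 70% of its speed; a pose out of reach is approached as far as the arm can. A call with a gripper value outside its range is refused whole. "gripper" is the gripper command: -1 is fully open, 1 is shut, values between are in proportion, set as the call begins (left out, the last holds). The fingers move at their own pace and stop on an object; "force" is the grip in N (left out, the last holds). Time passes only in rows, so rows that repeat a pose let the fingers close. It gives the time, the measured TCP pose, the force and the opening at its end, in the units of the state.
- arm.read_state(): the state, without advancing time (a new reading comes with each control period).
- arm.capture(name): name is "side" or "top" or "wrist"; returns a dict with "frame" (384x512x3 uint8, red, green, blue), "intrinsics" (3x3 intrinsics, pixels), "R" (3x3) and "t" (3): a world point X has camera coordinates R X + t. Camera axes: x right, y down, z forward; pixel columns grow to the right and rows downward; lengths in m; the calibration is good to about 2 mm. The wrist camera is an equidistant fisheye: a pixel r from the principal point sees the ray r / f radians off the axis. A picture is of the moment at which its call begins. There is no depth.
- arm.sign_off(): hands the job in, once; it reports no verdict.
Trained networks look in a picture, given as the dict that the camera call returned (one of the last four; its "shot" number tells which), for a name from the list of things; names that differ only in an ending like _2 or _b are one class to them, and where a whole thing is asked for, a point or a joint stands for the part that bears it (a point fixed in the world has none). Each returns a list of dicts, best first, with "conf" (0 to 1); they miss things now and then, are a little off and sometimes report something else, mostly with a low value. They report only what shows in the picture. A call takes as long as a camera call. They do not tell look-alikes from the thing itself.
- arm.look_for(picture, thing): "uv" ([column, row] in pixels, amid what is visible of it).
- arm.tip_of(picture, thing): "uv" ([column, row] in pixels: a listed point, or the origin of a listed thing).
The state is a dict: "time_s": time; "joints": joint angles; "joint_velocities": joint speeds; "effort": joint torques, N m; "position": TCP position; "tool_rot": TCP orientation; "contact_force": force on the tool from outside, world axes, zero at the start; "wrist_torque": the same for the moment, N m; "grip_width": finger opening in m.
Only numpy, scipy, OpenCV 4.12 (cv2) and the standard library are available. Lean on these libraries where they do the work, as an engineer would, in place of code of your own. Each camera call takes 0.05 s, during which the arm holds its last target. There are 200 camera calls.

## Working session

There is one attempt and no reset: what is moved stays moved. The work goes in short steps, Python scripts to look and compute and a tool call to move; the robot and the scene stay as the last step left them, time stands still between calls to the robot, and variables do not carry over. Pictures are saved under pics/ and viewed, about 8 in all and at most 12, crops included, and the job is handed in when it is done.

Besides the shell and the picture viewer there is one more tool, called after "Call:" in YAML: its name, and indented under it one key for each argument. move_arm: Moves the arm, as the interface text tells. Its arguments: {"type":"object","properties":{"travel":{"type":"array","items":{"type":"array","items":{"type":"number"}}},"turn":{"type":"array","items":{"type":"array","items":{"type":"number"}}},"gripper":{"type":"number"},"force":{"type":"number"}},"required":["travel","turn"]}

```bash
mkdir -p pics
cat > h.py <<'E'
import numpy as np, cv2
from workcell import arm
from scipy.spatial.transform import Rotation as Ro
def ray(p,uv):
    K=np.array(p["intrinsics"]);R=np.array(p["R"]);t=np.array(p["t"])
    d=np.array([(uv[0]-K[0,2])/K[0,0],(uv[1]-K[1,2])/K[1,1],1.]);return -R.T@t,R.T@d/np.linalg.norm(d)
def atz(p,uv,z):
    o,d=ray(p,uv);return o+d*(z-o[2])/d[2]
def tri(rs):
    A=0;b=0
    for o,d in rs:
        P=np.eye(3)-np.outer(d,d);A=A+P;b=b+P@o
    X=np.linalg.solve(A,b);return X,[np.linalg.norm((np.eye(3)-np.outer(d,d))@(X-o)) for o,d in rs]
def proj(p,X):
    c=np.array(p["R"])@X+np.array(p["t"]);u=np.array(p["intrinsics"])@c;return u[:2]/u[2]
def save(p,n,crop=None,s=1):
    f=np.array(p["frame"])[:,:,::-1]
    if crop: f=f[crop[1]:crop[3],crop[0]:crop[2]]
    cv2.imwrite("pics/"+n,cv2.resize(f,None,fx=s,fy=s,interpolation=cv2.INTER_CUBIC))
E
python3 - <<'E'
from h import *
P={n:arm.capture(n) for n in("side","top")}
for n,p in P.items():
    save(p,n+"0.png",s=1.5)
    print(n,"cam",np.round(ray(p,(256,192))[0],3))
    for th in["canister_collar","cap_center","canister_mouth","hanger_rest","socket_seat","pin","nut","slip"]:
        print(th,[(np.round(r["uv"]).tolist(),round(r["conf"],2),np.round(atz(p,r["uv"],.1),3).tolist()) for r in arm.tip_of(p,th)[:3]])
print(arm.read_state())
E
```

```text
side cam [ 0.558 -0.569  0.855]
canister_collar [([240.0, 120.0], 0.78, [0.458, 0.329, 0.1]), ([239.0, 143.0], 0.49, [0.464, 0.241, 0.1])]
cap_center [([241.0, 137.0], 0.87, [0.466, 0.263, 0.1]), ([294.0, 161.0], 0.86, [0.6, 0.185, 0.1])]
canister_mouth [([239.0, 138.0], 0.81, [0.46, 0.26, 0.1]), ([243.0, 114.0], 0.64, [0.463, 0.354, 0.1])]
hanger_rest [([238.0, 145.0], 0.79, [0.46, 0.232, 0.1]), ([239.0, 142.0], 0.38, [0.462, 0.244, 0.1])]
socket_seat [([240.0, 249.0], 0.79, [0.49, -0.071, 0.1])]
pin [([238.0, 207.0], 0.53, [0.478, 0.038, 0.1])]
nut [([283.0, 210.0], 0.51, [0.575, 0.035, 0.1])]
slip [([192.0, 333.0], 0.65, [0.422, -0.25, 0.1])]
top cam [0.322 0.107 0.963]
canister_collar [([123.0, 210.0], 0.91, [0.452, 0.376, 0.1]), ([183.0, 205.0], 0.53, [0.463, 0.242, 0.1])]
cap_center [([183.0, 203.0], 0.76, [0.467, 0.243, 0.1]), ([178.0, 153.0], 0.74, [0.585, 0.257, 0.1])]
canister_mouth [([120.0, 210.0], 0.97, [0.45, 0.384, 0.1]), ([180.0, 203.0], 0.66, [0.467, 0.25, 0.1])]
hanger_rest [([180.0, 206.0], 0.81, [0.459, 0.248, 0.1])]
socket_seat [([240.0, 170.0], 0.64, [0.545, 0.1
[... 198 characters left out ...]
, 0.1])]
{'time_s': 0.9, 'joints': array([ 1.20690546e+00,  8.71620343e-02,  1.37069920e+00,  7.77186851e-06,
        1.68361000e+00, -1.03113536e-01]), 'joint_velocities': array([-0.00126352,  0.00100755,  0.00148046, -0.00090079,  0.0011166 ,
        0.00034257]), 'effort': array([-1.03376533e-03, -3.51718032e+01, -3.13462472e+01, -3.86438041e-04,
        1.75668019e-04,  2.03668677e-06]), 'position': array([0.14181958, 0.53140919, 0.25336205]), 'tool_rot': array([1.30019087e-01, 9.91511489e-01, 5.99521067e-05, 1.02901316e-05]), 'contact_force': array([-1.09978308, -0.46500454, -0.01491103]), 'wrist_torque': array([ 0.00095455, -0.0070267 ,  0.0526829 ]), 'grip_width': 0.08575126883890985}
```

View pictures.

View pics/side0.png

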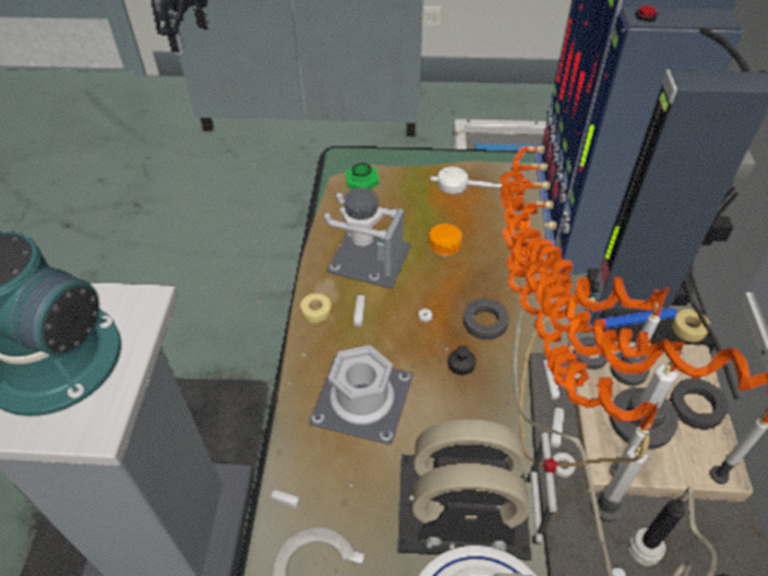

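View pics/top0.png

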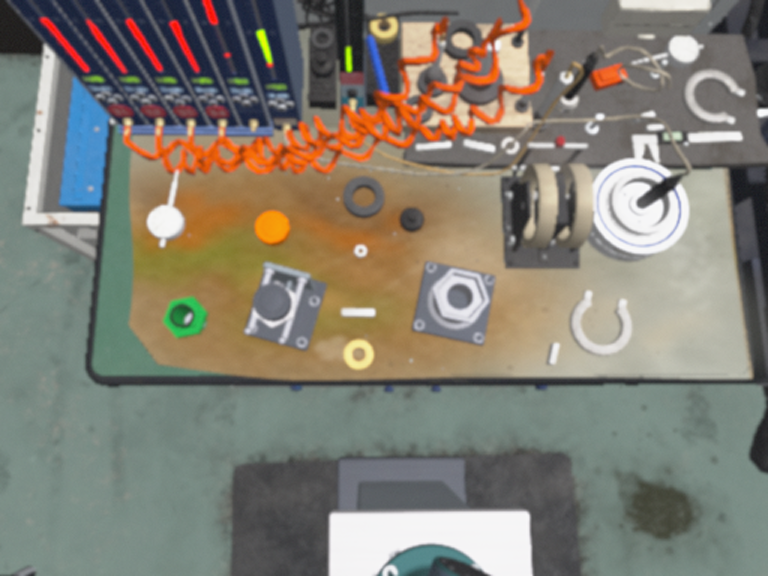

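Candidates (top image, px in 1.5x view): green collar (185,317) is the look-alike; orange cap (272,227) is the look-alike; the dark-capped aluminium canister on the fork at (272,302) fits. The socket is the grey hexagon on its plate at (458,296). I'll confirm with a crop from the wrist camera once overhead.

```bash
cat >> h.py <<'E'
def goto(target,yaw=None,s=None):
    """travel (cm, tool axes) and turn about tool z to reach world target pos; yaw = world dir of tool y (deg), mod 180"""
    s=s or arm.read_state();R=Ro.from_quat(s["tool_rot"]).as_matrix()
    tr=R.T@(np.array(target)-s["position"])*100
    cur=np.degrees(np.arctan2(R[1,1],R[0,1]))
    out=dict(travel=np.round(tr,2).tolist(),cur_yaw=round(cur,1),j=np.round(s["joints"],2).tolist())
    if yaw is not None: out["turn_z"]=round(-((yaw-cur+90)%180-90),1)  # tool z down
    return out
E
python3 - <<'E'
from h import *
P={n:arm.capture(n) for n in("side","top")}
s,t=P["side"],P["top"]
def T(a,b): X,e=tri([ray(s,a),ray(t,b)]);return np.round(X,4),np.round(e,4)
print("cap",T((241,137),(183,203)))
print("coll",T((239,143),(183,205)))
print("hang",T((238,145),(180,206)))
print("sock",T((240,249),(307,196)), atz(s,(240,249),.064),atz(t,(307,196),.064))
print(goto([.40,.23,.30]))
print(Ro.from_quat(arm.read_state()["tool_rot"]).as_matrix().round(3))
w=arm.capture("wrist");print(w["intrinsics"],np.round(w["R"],3),np.round(w["t"],3))
E
```

```text
cap (array([0.4662, 0.2399, 0.1199]), array([0.0023, 0.0023]))
coll (array([0.4627, 0.2423, 0.0988]), array([0.0002, 0.0002]))
hang (array([0.4608, 0.2506, 0.085 ]), array([0.0021, 0.0021]))
sock (array([ 0.4892, -0.0478,  0.0669]), array([0.0014, 0.0014])) [ 0.48764722 -0.04643827  0.064     ] [ 0.49109606 -0.04785932  0.064     ]
{'travel': [-32.72, -22.46, -4.67], 'cur_yaw': np.float64(75.1), 'j': [1.21, 0.09, 1.37, 0.0, 1.68, -0.1]}
[[-0.966  0.258  0.   ]
 [ 0.258  0.966  0.   ]
 [ 0.     0.    -1.   ]]
[[297.31863964   0.         256.53369477]
 [  0.         297.31863964 191.11605241]
 [  0.           0.           1.        ]] [[ 0.259  0.966 -0.001]
 [ 0.926 -0.248  0.283]
 [ 0.273 -0.074 -0.959]] [-0.549 -0.036  0.379]
```

Call:
move_arm:
  travel:
    - [-2,-1,-0.5]
    - [-6,-3,-1]
    - [-11,-5.7,-2]
    - [-16,-8.3,-3]
    - [-21,-10.8,-4]
    - [-26,-13.4,-4.5]
    - [-31,-16,-4.7]
    - [-35,-18,-4.7]
    - [-37.5,-19.3,-4.7]
    - [-38.4,-19.8,-4.7]
    - [-38.4,-19.8,-4.7]
    - [-38.4,-19.8,-4.7]
  turn:
    - [0,0,0]
    - [0,0,0]
    - [0,0,0]
    - [0,0,0]
    - [0,0,0]
    - [0,0,0]
    - [0,0,0]
    - [0,0,0]
    - [0,0,0]
    - [0,0,0]
    - [0,0,0]
    - [0,0,0]
  gripper: -1

```text
time_s: 2.55
position: [0.461, 0.242, 0.3005]
tool_rot: [0.129, 0.992, 0.0, -0.0]
contact_force: [-0.5, -0.4, -0.4]
grip_width: 0.0853
```

```bash
cat >> h.py <<'E'
def rayw(p,uv):
    K=np.array(p["intrinsics"]);R=np.array(p["R"]);t=np.array(p["t"])
    d=np.array([uv[0]-K[0,2],uv[1]-K[1,2]]);r=np.linalg.norm(d);a=r/K[0,0]
    v=np.r_[d/r*np.sin(a),np.cos(a)];return -R.T@t,R.T@v
def watz(p,uv,z):
    o,d=rayw(p,uv);return o+d*(z-o[2])/d[2]
def rect(p,c,z,h=.06,n=600):
    """orthographic-like view of plane z, centre c, half-size h: cols=+x world, rows=-y"""
    g=np.linspace(-h,h,n);xx,yy=np.meshgrid(c[0]+g,c[1]-g)
    X=np.stack([xx,yy,np.full_like(xx,z)],-1)
    K=np.array(p["intrinsics"]);C=X@np.array(p["R"]).T+np.array(p["t"])
    r=np.hypot(C[...,0],C[...,1]);a=np.arctan2(r,C[...,2])*K[0,0]/np.maximum(r,1e-9)
    m=np.stack([C[...,0]*a+K[0,2],C[...,1]*a+K[1,2]],-1).astype(np.float32)
    return cv2.remap(np.array(p["frame"])[:,:,::-1],m[...,0],m[...,1],cv2.INTER_CUBIC)
E
python3 - <<'E'
from h import *
w=arm.capture("wrist");st=arm.read_state();print(st["position"],st["contact_force"],st["time_s"],st["joints"].round(2))
print(-np.array(w["R"]).T@w["t"])
for th,z in[("canister_collar",.106),("cap_center",.125),("canister_mouth",.125),("hanger_rest",.1)]:
    print(th,[(np.round(r["uv"],1).tolist(),round(r["conf"],2),np.round(watz(w,r["uv"],z),4).tolist()) for r in arm.tip_of(w,th)[:3]])
im=np.hstack([rect(w,(.463,.241),.112,.06,400),rect(w,(.463,.241),.137,.06,400)])
cv2.imwrite("pics/r1.png",np.vstack([im,np.zeros((0,800,3),np.uint8)]))
np.save("w1.npy",w,allow_pickle=True)
E
```

```text
[0.46101201 0.24202369 0.30054465] [0.20845269 0.72941639 0.06013705] 2.6 [ 0.37  0.02  1.35  0.    1.77 -0.94]
[0.39089377 0.25949958 0.42074433]
canister_collar [([364.5, 132.6], 0.78, [0.4462, 0.3679, 0.106])]
cap_center [([294.6, 253.9], 0.59, [0.5577, 0.2595, 0.125])]
canister_mouth [([372.6, 136.0], 0.98, [0.4483, 0.3697, 0.125]), ([77.6, 233.4], 0.17, [0.4709, 0.006, 0.125])]
hanger_rest []
```

View pics/r1.png

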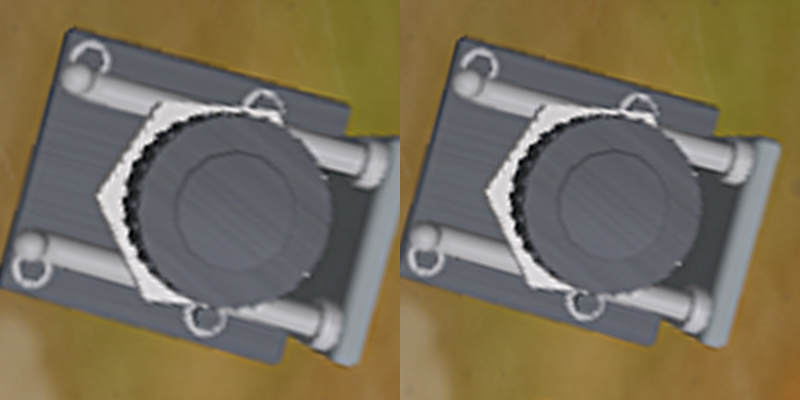

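The view shows the dark cap on the white hex collar hanging on the fork (cap disc centre at about (611,204), left corner at (97,196) and flanking corners at (155,103) and (150,298) in the left half), so this is the right canister. I'll refine by a fit, then look at the socket.

```bash
cat >> h.py <<'E'
from scipy.optimize import differential_evolution as DE
def fitshape(p,c,z,kind,size,mask=None,span=.008,h=.06,n=600):
    """fit outline (hex of across-flats size / circle of diameter) by mean radial gradient"""
    g=cv2.GaussianBlur(cv2.cvtColor(rect(p,c,z,h,n),cv2.COLOR_BGR2GRAY).astype(np.float32),(0,0),2)
    px=2*h/(n-1);th=np.linspace(0,2*np.pi,360,endpoint=False)
    def pts(q,d):
        a=size/2+d
        r=a if kind=="circ" else a/np.cos((th+np.pi/6-q[2]-np.pi/6+np.pi/6)%(np.pi/3)-np.pi/6)
        x=q[0]+r*np.cos(th);y=q[1]+r*np.sin(th);return (x/px+(n-1)/2).astype(np.float32),((n-1)/2-y/px).astype(np.float32)
    def val(q,d): 
        m=pts(q,d);return cv2.remap(g,m[0][None],m[1][None],cv2.INTER_LINEAR)[0]
    def cost(q):
        v=np.abs(val(q,.0008)-val(q,-.0008))
        return -np.mean(np.minimum(v,40))
    b=[(-span,span)]*2+([(0,np.pi/3)] if kind=="hex" else [])
    r=DE(cost,b,seed=1,popsize=20,maxiter=80,tol=1e-6)
    return np.r_[np.array(c)+r.x[:2],np.degrees(r.x[2:])],r.fun
E
python3 - <<'E'
from h import *
w=np.load("w1.npy",allow_pickle=True).item()
c,f=fitshape(w,(.466,.240),.137,"circ",.055);print("captop",c.round(4),f)
for z in(.112,.109): q,f=fitshape(w,(.466,.240),z,"hex",.060);print("hex flat-normal",q.round(4),f)
im=rect(w,q[:2],.112,.06,400)
print(goto([.489,-.047,.27]))
E
```

```text
captop [0.4646 0.2398] -30.416959762573242
hex flat-normal [ 0.4708  0.2377 44.9133] -29.154144287109375
hex flat-normal [ 0.4727  0.2371 40.2162] -29.48168182373047
{'travel': [-10.09, -27.19, 3.04], 'cur_yaw': np.float64(75.1), 'j': [0.37, 0.02, 1.35, 0.0, 1.77, -0.94]}
```

Run:
```python
import re
s=open("h.py").read()
s=s.replace("mask=None,span","arc=(0,360),span").replace("np.linspace(0,2*np.pi,360,endpoint=False)","np.radians(np.arange(*arc))")
s=s.replace("v=np.abs(val(q,.0008)-val(q,-.0008))","v=sign*(val(q,-.0008)-val(q,.0008)) if sign else np.abs(val(q,.0008)-val(q,-.0008))").replace("n=600):\n    \"\"\"fit","n=600,sign=0):\n    \"\"\"fit")
open("h.py","w").write(s)
from h import *
w=np.load("w1.npy",allow_pickle=True).item()
for sp in(.002,.004):
    q,f=fitshape(w,(.4648,.2398),.112,"hex",.060,arc=(85,250),span=sp,sign=1);print("hex",q.round(4),f)
```

```text
hex [ 0.4668  0.2392 24.0672] -40.0
hex [ 0.4669  0.2392 25.0261] -40.0
```

Call:
move_arm:
  travel:
    - [-0.5,-1.5,0.2]
    - [-2,-5.5,0.6]
    - [-4,-10.8,1.2]
    - [-6,-16.2,1.8]
    - [-8,-21.6,2.4]
    - [-9.5,-25.6,2.9]
    - [-10.1,-27.2,3.0]
    - [-10.1,-27.2,3.0]
    - [-10.1,-27.2,3.0]
  turn:
    - [0,0,0]
    - [0,0,0]
    - [0,0,0]
    - [0,0,0]
    - [0,0,0]
    - [0,0,0]
    - [0,0,0]
    - [0,0,0]
    - [0,0,0]

```text
time_s: 3.92
position: [0.4892, -0.0467, 0.2706]
tool_rot: [0.129, 0.992, 0.0, 0.0]
contact_force: [0.1, 0.1, -0.1]
grip_width: 0.0854
```

Run:
```python
from h import *
w=arm.capture("wrist");np.save("w2.npy",w,allow_pickle=True)
for r in arm.tip_of(w,"socket_seat")[:2]: print(r["uv"],r["conf"],watz(w,r["uv"],.064))
q,f=fitshape(w,(.489,-.047),.075,"hex",.079);print("outer hex",q.round(4),f)
q2,f=fitshape(w,q[:2],.075,"hex",.079,sign=1);print("signed",q2.round(4),f)
im=rect(w,q[:2],.075,.06,500);
k=lambda a,s:np.array([[(s/2/np.cos(np.pi/6))*np.cos(np.radians(a+30+60*i)),(s/2/np.cos(np.pi/6))*np.sin(np.radians(a+30+60*i))] for i in range(6)])
P=(k(q[2],.079)*[1,-1]/.12*499+250).astype(np.int32);cv2.polylines(im,[P],True,(0,0,255),1)
cv2.imwrite("pics/r2.png",im);print(arm.read_state()["joints"].round(3))
```

```text
[257.4, 167.5] 0.95 [ 0.48589086 -0.04595074  0.064     ]
outer hex [ 0.4877 -0.0488 47.5898] -34.707515716552734
signed [ 0.4878 -0.0488 47.5986] -34.586917877197266
[-0.21  -0.047  1.473  0.     1.715 -1.523]
```

View pics/r2.png

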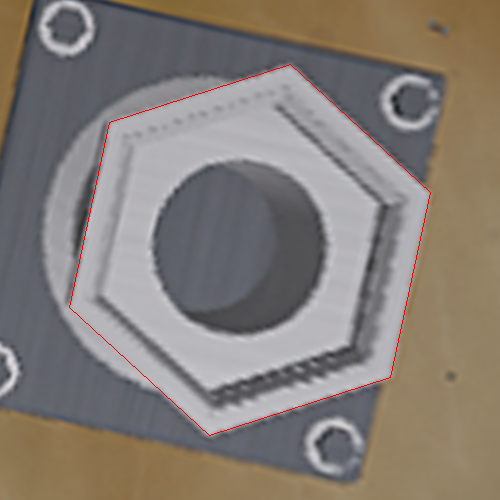

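Outline fits the socket's outer hexagon well (red). Refitting the collar yaw without saturation.

```bash
sed -i 's/np.minimum(v,40)/np.minimum(v,lim)/; s/,sign=0)/,sign=0,lim=40)/; s/(0,0),2)/(0,0),1)/' h.py
python3 - <<'E'
from h import *
w=np.load("w1.npy",allow_pickle=True).item()
for sp,arc in((.002,(85,250)),(.004,(85,250)),(.004,(95,240)),(.004,(125,232))):
    q,f=fitshape(w,(.4655,.2395),.112,"hex",.060,arc=arc,span=sp,sign=1,lim=120);print("hex",q.round(4),f)
for a in (0,60): 
    c,f=fitshape(w,(.466,.240),.137,"circ",.055,lim=120,arc=(-140+a,80));print("cap",c.round(4),f)
    c,f=fitshape(w,(.466,.240),.113,"circ",.055,lim=120,arc=(140,210+a/3));print("capbottom",c.round(4),f)
w=np.load("w2.npy",allow_pickle=True).item()
print(fitshape(w,(.488,-.049),.075,"hex",.079,lim=120),fitshape(w,(.488,-.049),.064,"circ",.044,lim=120))
E
```

```text
hex [ 0.4665  0.2394 25.1801] -100.97250366210938
hex [ 0.4665  0.2394 25.1801] -100.97209167480469
hex [ 0.4665  0.2394 25.1779] -98.6548843383789
hex [ 0.4665  0.2394 25.6743] -103.86126708984375
cap [0.4657 0.2395] -56.088111877441406
capbottom [0.4675 0.2391] -120.0
cap [0.4658 0.2393] -50.805084228515625
capbottom [0.4675 0.239 ] -120.0
(array([ 0.48766512, -0.04893256, 47.60455551]), np.float64(-61.52659606933594)) (array([ 0.48762645, -0.04892049]), np.float64(-86.1057357788086))
```

Call:
move_arm:
  travel:
    - [0.3,0.7,0]
    - [0.9,2.5,0]
    - [1.7,4.7,0.3]
    - [2.5,7,0.6]
    - [3.3,9.3,1.0]
    - [4.1,11.6,1.5]
    - [4.9,13.9,2]
    - [5.7,16.2,2.6]
    - [6.5,18.5,3.2]
    - [7.3,20.7,3.8]
    - [8.1,22.9,4.4]
    - [8.8,24.9,5]
    - [9.3,26.2,5.6]
    - [9.6,27,6.2]
    - [9.6,27.05,6.7]
    - [9.6,27.05,7.0]
    - [9.6,27.05,7.0]
    - [9.6,27.05,7.0]
  turn:
    - [0,0,5]
    - [0,0,15]
    - [0,0,25]
    - [0,0,35]
    - [0,0,45]
    - [0,0,55]
    - [0,0,65]
    - [0,0,75]
    - [0,0,85]
    - [0,0,95]
    - [0,0,105]
    - [0,0,115]
    - [0,0,125]
    - [0,0,135]
    - [0,0,145]
    - [0,0,152]
    - [0,0,155]
    - [0,0,155]

```text
time_s: 6.28
position: [0.4657, 0.2394, 0.2005]
tool_rot: [0.996, 0.089, 0.0, -0.0]
contact_force: [-0.3, 0.2, -0.4]
grip_width: 0.0854
```

Run:
```python
from h import *
w=arm.capture("wrist");np.save("w3.npy",w,allow_pickle=True)
print(goto([.4662,.2394,.1375],-80))
a=fitshape(w,(.466,.240),.137,"circ",.055,lim=120);print("cap",a)
cv2.imwrite("pics/r3.png",rect(w,(.466,.239),.112,.06,400))
for ar in((-90,70),(-60,40)):print(fitshape(w,(.4655,.2395),.112,"hex",.060,arc=ar,span=.004,sign=1,lim=120))
```

```text
{'travel': [0.04, -0.01, 6.3], 'cur_yaw': np.float64(-79.8), 'j': [0.37, 0.04, 1.52, 0.0, 1.58, 1.76], 'turn_z': np.float64(0.2)}
cap (array([0.47043462, 0.24095044]), np.float64(-50.89151382446289))
(array([ 0.46723485,  0.23933766, 25.37515586]), np.float64(-94.85518646240234))
(array([ 0.4672506 ,  0.23931479, 25.32134548]), np.float64(-98.66466522216797))
```

View pics/r3.png

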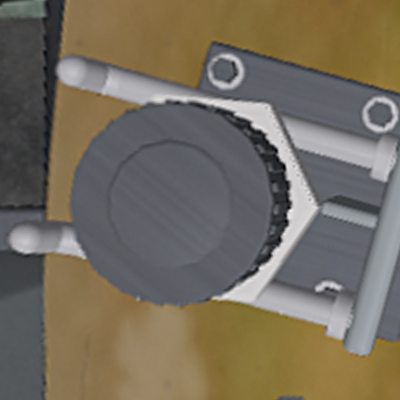

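The cap sits centred below the gripper and the collar yaw agrees between the two views (25.3°). Descending and gripping.

Call:
move_arm:
  travel:
    - [0.1,0,1]
    - [0.1,0,2.5]
    - [0.1,0,4]
    - [0.1,0,5.3]
    - [0.1,0,6]
    - [0.1,0,6.3]
    - [0.1,0,6.3]
  turn:
    - [0,0,0]
    - [0,0,0]
    - [0,0,0]
    - [0,0,0]
    - [0,0,0]
    - [0,0,0]
    - [0,0,0]

```text
time_s: 7.2
position: [0.4674, 0.2386, 0.1375]
tool_rot: [0.996, 0.088, 0.0, -0.0]
contact_force: [0.3, -0.3, -0.2]
grip_width: 0.0853
```

Call:
move_arm:
  travel:
    - [0,0,0]
    - [0,0,0]
    - [0,0,0]
    - [0,0,0]
    - [0,0,0]
    - [0,0,0]
    - [0,0,0]
    - [0,0,0]
  turn:
    - [0,0,0]
    - [0,0,0]
    - [0,0,0]
    - [0,0,0]
    - [0,0,0]
    - [0,0,0]
    - [0,0,0]
    - [0,0,0]
  gripper: 1
  force: 60

```text
time_s: 8.2
position: [0.4677, 0.2389, 0.1385]
tool_rot: [0.996, 0.088, 0.001, -0.0]
contact_force: [-1.2, 0.5, 5.9]
grip_width: 0.0531
```

Call:
move_arm:
  travel:
    - [0,0,-0.2]
    - [0,0,-0.6]
    - [0,0,-1.2]
    - [0,0,-2]
    - [0,0,-3]
    - [0,0,-4.2]
    - [0,0,-5.6]
    - [0,0,-7]
    - [0,0,-8.2]
    - [0,0,-8.8]
    - [0,0,-9]
    - [0,0,-9]
    - [0,0,-9]
  turn:
    - [0,0,0]
    - [0,0,0]
    - [0,0,0]
    - [0,0,0]
    - [0,0,0]
    - [0,0,0]
    - [0,0,0]
    - [0,0,0]
    - [0,0,0]
    - [0,0,0]
    - [0,0,0]
    - [0,0,0]
    - [0,0,0]
  force: 80

```text
time_s: 9.82
position: [0.4669, 0.2384, 0.2266]
tool_rot: [0.996, 0.088, -0.001, 0.0]
contact_force: [-0.3, 0.4, -4.7]
grip_width: 0.0525
```

Run:
```python
from h import *
s=arm.read_state();print(s["position"],s["contact_force"].round(2),s["wrist_torque"].round(3),s["grip_width"])
print(goto([.488+.0005,-.049-.0005,.228],-57.7),goto([.4877,-.0489,.15])["travel"])
print(Ro.from_quat(s["tool_rot"]).as_matrix().round(4))
P=arm.capture("side");save(P,"s2.png",(190,60,340,200),4)
```

```text
[0.46692538 0.23842191 0.22656674] [-0.26  0.36 -4.72] [-0.025  0.038 -0.051] 0.05254158360444433
{'travel': [-2.9, 28.73, -0.13], 'cur_yaw': np.float64(-79.9), 'j': [0.36, 0.04, 1.48, 0.0, 1.63, 1.76], 'turn_z': np.float64(-22.2)} [-2.96, 28.65, 7.67]
[[ 9.846e-01  1.747e-01 -1.300e-03]
 [ 1.747e-01 -9.846e-01 -5.000e-04]
 [-1.400e-03  2.000e-04 -1.000e+00]]
```

View pics/s2.png

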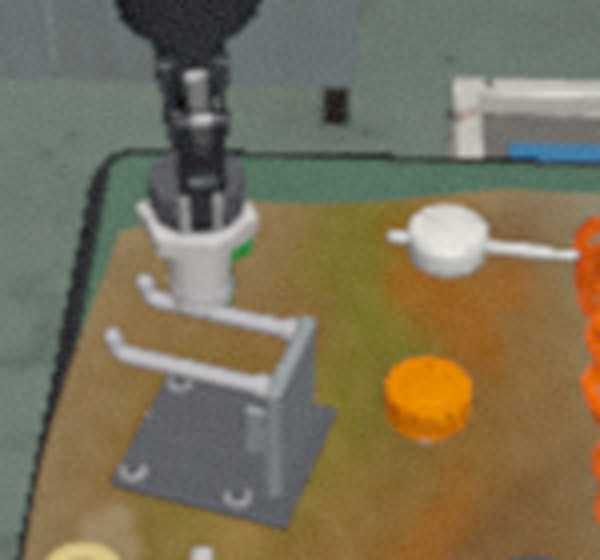

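Canister hangs upright in the gripper, clear of the fork (crop foot at (200,300)). Carrying it to above the socket.

Call:
move_arm:
  travel:
    - [-0.1,0.6,0]
    - [-0.2,2.2,0]
    - [-0.5,4.8,0]
    - [-0.8,8,0]
    - [-1.15,11.5,0]
    - [-1.5,15,0]
    - [-1.85,18.5,0]
    - [-2.2,22,0]
    - [-2.5,25,0]
    - [-2.7,27.2,0]
    - [-2.85,28.3,0]
    - [-2.88,28.63,0]
    - [-2.88,28.63,0]
    - [-2.88,28.63,0]
    - [-2.88,28.63,0]
  turn:
    - [0,0,-0.5]
    - [0,0,-2]
    - [0,0,-4]
    - [0,0,-6.5]
    - [0,0,-9]
    - [0,0,-11.5]
    - [0,0,-14]
    - [0,0,-16.5]
    - [0,0,-18.5]
    - [0,0,-20.5]
    - [0,0,-21.7]
    - [0,0,-22.2]
    - [0,0,-22.2]
    - [0,0,-22.2]
    - [0,0,-22.2]

```text
time_s: 11.75
position: [0.4888, -0.0479, 0.2273]
tool_rot: [0.961, 0.278, 0.0, -0.0]
contact_force: [0.3, 0.6, -4.8]
grip_width: 0.0526
```

Run:
```python
from h import *
w=arm.capture("wrist");np.save("w4.npy",w,allow_pickle=True)
s=arm.read_state();z=s["position"][2]-.1385+.112
print(s["position"],goto([.4886,-.0485,.15],-57.7))
cv2.imwrite("pics/r4.png",np.hstack([rect(w,s["position"][:2],z,.06,400),rect(w,(.4876,-.0489),.075,.06,400)]))
for ar in((-35,100),(-20,85)):
  for zz in (z,z+.001): print(fitshape(w,s["position"][:2],zz,"hex",.060,arc=ar,span=.004,sign=1,lim=120))
```

```text
[ 0.48885833 -0.04794317  0.22733849] {'travel': [-0.05, 0.03, 7.73], 'cur_yaw': np.float64(-57.7), 'j': [-0.21, -0.04, 1.55, 0.0, 1.63, 0.79], 'turn_z': np.float64(0.0)}
(array([ 0.48872899, -0.04828188, 47.07476969]), np.float64(-91.14496612548828))
(array([ 0.48895666, -0.04818959, 47.02296754]), np.float64(-89.78507232666016))
(array([ 0.48867384, -0.04819017, 47.18905321]), np.float64(-91.78680419921875))
(array([ 0.48894237, -0.04810357, 47.23021376]), np.float32(-90.98209))
```

View pics/r4.png

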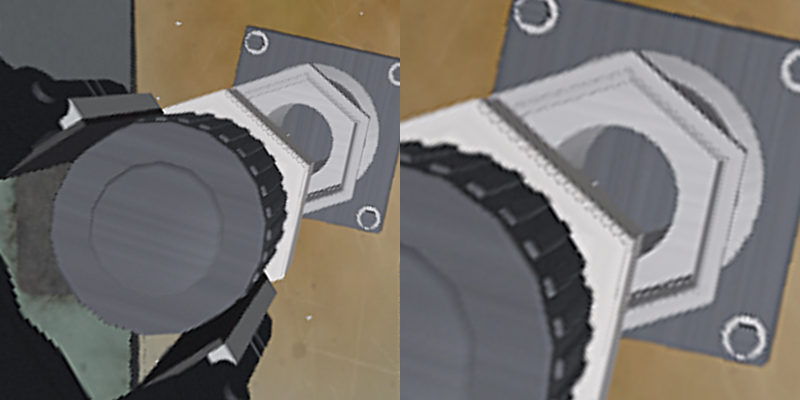

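Call:
move_arm:
  travel:
    - [-0.08,0.02,0.5]
    - [-0.08,0.02,1.5]
    - [-0.08,0.02,3]
    - [-0.08,0.02,4.5]
    - [-0.08,0.02,6]
    - [-0.08,0.02,7.5]
    - [-0.08,0.02,8.8]
    - [-0.08,0.02,9.8]
    - [-0.08,0.02,10.5]
    - [-0.08,0.02,10.9]
    - [-0.08,0.02,11.1]
    - [-0.08,0.02,11.3]
    - [-0.08,0.02,11.4]
    - [-0.08,0.02,11.4]
  turn:
    - [0,0,-0.4]
    - [0,0,-0.4]
    - [0,0,-0.4]
    - [0,0,-0.4]
    - [0,0,-0.4]
    - [0,0,-0.4]
    - [0,0,-0.4]
    - [0,0,-0.4]
    - [0,0,-0.4]
    - [0,0,-0.4]
    - [0,0,-0.4]
    - [0,0,-0.4]
    - [0,0,-0.4]
    - [0,0,-0.4]

```text
time_s: 13.55
position: [0.4883, -0.049, 0.1134]
tool_rot: [0.96, 0.281, 0.0, 0.0]
contact_force: [-0.3, -0.2, -4.8]
grip_width: 0.0524
```

Call:
move_arm:
  travel:
    - [0,0,0.1]
    - [0,0,0.25]
    - [0,0,0.4]
    - [0,0,0.55]
    - [0,0,0.7]
    - [0,0,0.8]
    - [0,0,0.8]
  turn:
    - [0,0,0]
    - [0,0,0]
    - [0,0,0]
    - [0,0,0]
    - [0,0,0]
    - [0,0,0]
    - [0,0,0]

```text
time_s: 14.42
position: [0.4882, -0.0489, 0.1052]
tool_rot: [0.96, 0.281, -0.0, -0.0]
contact_force: [-0.7, -0.5, -5.1]
grip_width: 0.0524
```

Call:
move_arm:
  travel:
    - [0,0,0.1]
    - [0,0,0.2]
    - [0,0,0.3]
    - [0,0,0.35]
    - [0,0,0.35]
  turn:
    - [0,0,0]
    - [0,0,0]
    - [0,0,0]
    - [0,0,0]
    - [0,0,0]

```text
time_s: 15.05
position: [0.4884, -0.0491, 0.1028]
tool_rot: [0.96, 0.281, 0.0, 0.0]
contact_force: [-4.7, -0.7, 4.3]
grip_width: 0.0526
```

Call:
move_arm:
  travel:
    - [0,0,0.1]
    - [0,0,0.15]
    - [0,0,0.15]
  turn:
    - [0,0,0]
    - [0,0,0]
    - [0,0,0]

```text
time_s: 15.42
position: [0.4885, -0.0491, 0.1026]
tool_rot: [0.96, 0.281, 0.0, 0.0]
contact_force: [-6.8, 0.4, 11.0]
grip_width: 0.0524
```

Run:
```python
from h import *
w=arm.capture("wrist");s=arm.read_state();print(s["position"],s["contact_force"],s["wrist_torque"],s["joints"].round(3))
P=arm.capture("side");save(P,"s3.png",(190,170,320,300),4)
w4=rect(w,(.488,-.049),.076,.06,500);cv2.imwrite("pics/r5.png",np.hstack([cv2.imread("pics/s3.png")[:500,:500] if 0 else cv2.resize(cv2.imread("pics/s3.png"),(400,400)),cv2.resize(w4,(400,400))]))
```

```text
[ 0.48845478 -0.04910284  0.10261745] [-7.19207306  0.32978943 11.07125317] [0.13673792 1.16085727 0.03971912] [-0.216  0.037  1.729 -0.     1.374  0.785]
```

View pics/r5.png

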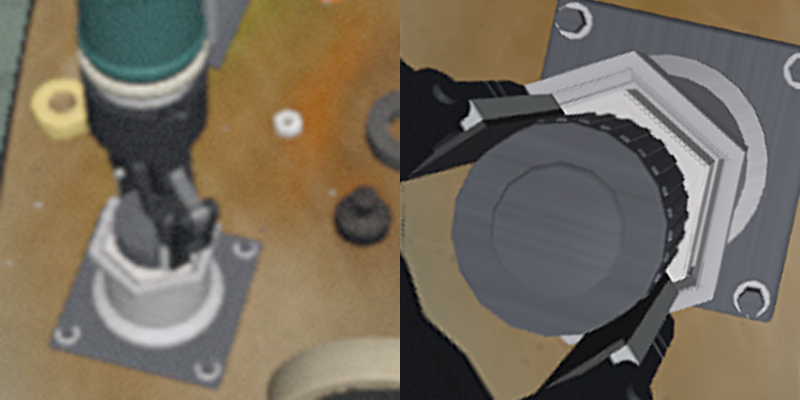

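The canister is seated: the right view shows the collar inside the hex mouth, and the z force rises stiffly at TCP 0.1026, the expected height. Easing the side load and starting the unscrewing.

Call:
move_arm:
  travel:
    - [-0.07,-0.04,0]
    - [-0.07,-0.04,0]
    - [-0.07,-0.04,0]
    - [-0.07,-0.04,0]
    - [-0.07,-0.04,0]
    - [-0.07,-0.04,0]
    - [-0.07,-0.04,0]
    - [-0.07,-0.04,0]
  turn:
    - [0,0,0]
    - [0,0,-2]
    - [0,0,-6]
    - [0,0,-12]
    - [0,0,-18]
    - [0,0,-24]
    - [0,0,-30]
    - [0,0,-30]

```text
time_s: 16.52
position: [0.4896, -0.0485, 0.1028]
tool_rot: [0.854, 0.52, 0.003, 0.001]
contact_force: [-1.5, 2.2, 7.2]
grip_width: 0.0526
```

```bash
cat > st.py <<'E'
from h import *
s=arm.read_state();print(s["time_s"],s["position"].round(4),s["contact_force"].round(2),s["wrist_torque"].round(3),goto([.4882,-.0491,.1026]),round(s["grip_width"],4))
E
python3 st.py
```

```text
16.525 [ 0.4896 -0.0485  0.1028] [-1.51  2.23  7.17] [0.443 0.265 0.137] {'travel': [-0.11, -0.09, 0.02], 'cur_yaw': np.float64(-27.3), 'j': [-0.22, 0.04, 1.73, 0.0, 1.37, 0.26]} 0.0526
```

Call:
move_arm:
  travel:
    - [0,0,0]
    - [0,0,0]
    - [0,0,0]
    - [0,0,0]
    - [0,0,0]
  turn:
    - [0,0,-6]
    - [0,0,-12]
    - [0,0,-18]
    - [0,0,-24]
    - [0,0,-30]
  force: 90

```text
time_s: 17.15
position: [0.4896, -0.0485, 0.1032]
tool_rot: [0.689, 0.724, 0.003, 0.002]
contact_force: [-1.4, 2.5, 9.8]
grip_width: 0.052
```

```bash
python3 st.py
python3 - <<'E'
from h import *
w=arm.capture("wrist");np.save("w6.npy",w,allow_pickle=True)
print(fitshape(w,(.488,-.049),.075,"hex",.079,lim=120,arc=(0,140)))
cv2.imwrite("pics/r6.png",np.hstack([rect(w,(.488,-.049),.076,.06,400),rect(w,(.488,-.049),.099,.04,400)]))
E
```

```text
17.15 [ 0.4896 -0.0485  0.1032] [-1.42  2.5   9.83] [ 0.473  0.449 -0.156] {'travel': [-0.05, -0.14, 0.06], 'cur_yaw': np.float64(2.8), 'j': [-0.22, 0.04, 1.73, 0.0, 1.37, -0.27]} 0.052
(array([ 0.48754459, -0.04875217, 47.65952332]), np.float64(-101.6142578125))
```

View pics/r6.png

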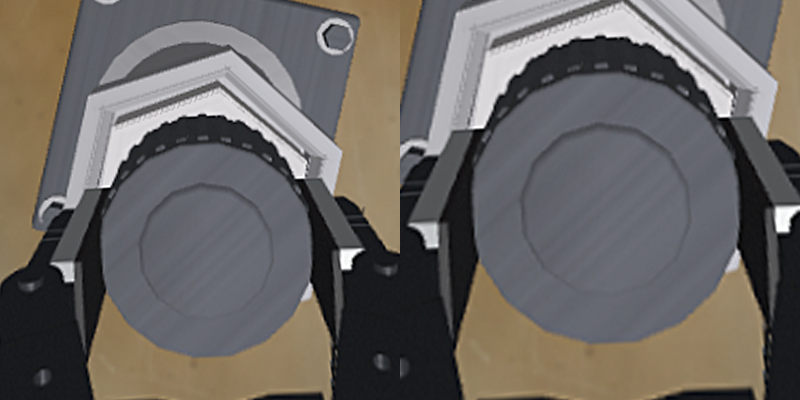

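The cap's brushed streaks have turned with the gripper while the collar stayed put in the hex. Continuing.

Call:
move_arm:
  travel:
    - [0,0,0]
    - [0,0,0]
    - [0,0,0]
    - [0,0,0]
    - [0,0,0]
    - [0,0,0]
    - [0,0,0]
    - [0,0,0]
    - [0,0,0]
  turn:
    - [0,0,-6]
    - [0,0,-12]
    - [0,0,-18]
    - [0,0,-24]
    - [0,0,-30]
    - [0,0,-36]
    - [0,0,-42]
    - [0,0,-48]
    - [0,0,-54]

```text
time_s: 18.32
position: [0.4898, -0.0488, 0.1041]
tool_rot: [0.285, 0.958, 0.001, 0.003]
contact_force: [-3.5, 2.5, 12.8]
grip_width: 0.0522
```

```bash
python3 st.py
cat > streak.py <<'E'
from h import *
def streak(w,z,c):
    g=cv2.GaussianBlur(cv2.cvtColor(rect(w,c,z,.016,320),cv2.COLOR_BGR2GRAY).astype(np.float32),(0,0),4)
    gx=cv2.Sobel(g,cv2.CV_32F,1,0);gy=-cv2.Sobel(g,cv2.CV_32F,0,1)
    yy,xx=np.mgrid[:320,:320]-160;r=np.hypot(xx,yy)*.1
    m=(r<10.5)
    a=.5*np.arctan2((2*gx*gy)[m].sum(),(gx*gx-gy*gy)[m].sum());coh=np.hypot((2*gx*gy)[m].sum(),(gx*gx-gy*gy)[m].sum())/(gx*gx+gy*gy)[m].sum()
    return round(np.degrees(a)+90,1),round(float(coh),2)
E
python3 - <<'E'
from streak import *
L=lambda n:np.load(n,allow_pickle=True).item()
w=arm.capture("wrist");np.save("w7.npy",w,allow_pickle=True)
for n,z,c in(("w1.npy",.137,(.4665,.2394)),("w3.npy",.137,(.4665,.2394)),("w4.npy",.226,(.4888,-.048)),("w6.npy",.101,(.488,-.049)),("w7.npy",.101,(.488,-.049))):
    print(n,streak(L(n),z,c))
E
```

```text
18.325 [ 0.4898 -0.0488  0.1041] [-3.54  2.46 12.83] [ 0.344  0.68  -0.144] {'travel': [0.12, -0.11, 0.15], 'cur_yaw': np.float64(56.8), 'j': [-0.22, 0.03, 1.73, 0.0, 1.37, -1.21]} 0.0522
w1.npy (np.float32(144.5), 0.87)
w3.npy (np.float32(142.4), 0.78)
w4.npy (np.float32(165.1), 0.82)
w6.npy (np.float32(46.1), 0.88)
w7.npy (np.float32(99.7), 0.76)
```

Call:
move_arm:
  travel:
    - [0,0,0]
    - [0,0,0]
    - [0,0,0]
    - [0,0,0]
  turn:
    - [0,0,-3]
    - [0,0,-6]
    - [0,0,-9]
    - [0,0,-9]

```text
time_s: 18.88
position: [0.4899, -0.049, 0.1041]
tool_rot: [0.211, 0.978, 0.001, 0.003]
contact_force: [-3.0, 2.4, 13.1]
grip_width: 0.0522
```

```bash
python3 st.py
```

```text
18.875 [ 0.4899 -0.049   0.1041] [-3.03  2.44 13.06] [ 0.316  0.602 -0.028] {'travel': [0.15, -0.08, 0.15], 'cur_yaw': np.float64(65.7), 'j': [-0.22, 0.03, 1.73, 0.0, 1.37, -1.36]} 0.0522
```

Call:
move_arm:
  travel:
    - [0,0,-0.1]
    - [0,0,-0.3]
    - [0,0,-0.5]
    - [0,0,-0.7]
    - [0,0,-0.9]
    - [0,0,-0.9]
    - [0,0,-0.9]
  turn:
    - [0,0,0]
    - [0,0,0]
    - [0,0,0]
    - [0,0,0]
    - [0,0,0]
    - [0,0,0]
    - [0,0,0]

```text
time_s: 19.75
position: [0.4873, -0.049, 0.109]
tool_rot: [0.211, 0.978, 0.0, -0.0]
contact_force: [-0.4, -0.0, -1.6]
grip_width: 0.0518
```

```bash
python3 st.py
```

```text
19.75 [ 0.4873 -0.049   0.109 ] [-0.4  -0.02 -1.6 ] [-0.013  0.007  0.024] {'travel': [-0.09, 0.03, 0.64], 'cur_yaw': np.float64(65.7), 'j': [-0.22, 0.03, 1.72, 0.0, 1.39, -1.36]} 0.0518
```

Only the cap's weight (1.6 N) hangs on the tool, so the thread has let go and the canister stayed. Raising by 4.3 cm.

Call:
move_arm:
  travel:
    - [0,0,-0.3]
    - [0,0,-0.8]
    - [0,0,-1.4]
    - [0,0,-2]
    - [0,0,-2.6]
    - [0,0,-3.2]
    - [0,0,-3.7]
    - [0,0,-4.1]
    - [0,0,-4.3]
    - [0,0,-4.3]
    - [0,0,-4.3]
    - [0,0,-4.3]
  turn:
    - [0,0,0]
    - [0,0,0]
    - [0,0,0]
    - [0,0,0]
    - [0,0,0]
    - [0,0,0]
    - [0,0,0]
    - [0,0,0]
    - [0,0,0]
    - [0,0,0]
    - [0,0,0]
    - [0,0,0]

```text
time_s: 21.25
position: [0.4873, -0.049, 0.1521]
tool_rot: [0.211, 0.978, 0.0, -0.0]
contact_force: [0.3, -0.5, -0.8]
grip_width: 0.0525
```

```bash
python3 st.py
python3 - <<'E'
from h import *
P=arm.capture("side")
for th in("element_tip","canister_mouth","cap_center","canister_collar"):
    print(th,[(np.round(r["uv"],1).tolist(),round(r["conf"],2)) for r in arm.tip_of(P,th)[:2]])
for n,X in(("mouth",(.4879,-.0489,.089)),("tip",(.4881,-.049,.104)),("cap",(.4881,-.049,.137)),("coll",(.4879,-.0489,.07))): print(n,proj(P,np.array(X)).round(1))
w=arm.capture("wrist");print("cap",fitshape(w,(.488,-.049),.149,"circ",.055,lim=120))
print("collar",fitshape(w,(.488,-.049),.076,"hex",.060,arc=(80,220),span=.004,lim=60))
save(P,"s4.png",(190,170,320,300),4)
cv2.imwrite("pics/r8.png",np.hstack([cv2.resize(cv2.imread("pics/s4.png"),(400,400)),rect(w,(.488,-.049),.076,.06,400)]))
E
```

```text
21.25 [ 0.4873 -0.049   0.1521] [ 0.26 -0.52 -0.82] [-0.001  0.029 -0.012] {'travel': [-0.09, 0.03, 4.95], 'cur_yaw': np.float64(65.7), 'j': [-0.22, -0.0, 1.67, 0.0, 1.48, -1.36]} 0.0525
element_tip [([241.0, 239.2], 0.73), ([296.1, 167.1], 0.63)]
canister_mouth [([241.7, 244.1], 0.86)]
cap_center [([237.3, 229.8], 0.82), ([297.1, 158.3], 0.76)]
canister_collar [([240.9, 248.5], 0.74), ([237.5, 230.1], 0.65)]
mouth [239.6 243.2]
tip [239.4 239.1]
cap [238.9 229.5]
coll [239.9 248.4]
cap (array([ 0.48180562, -0.04550839]), np.float64(-37.55227279663086))
collar (array([ 4.87562452e-01, -5.02433424e-02,  5.05581692e+01]), np.float64(-59.461769104003906))
```

View pics/r8.png

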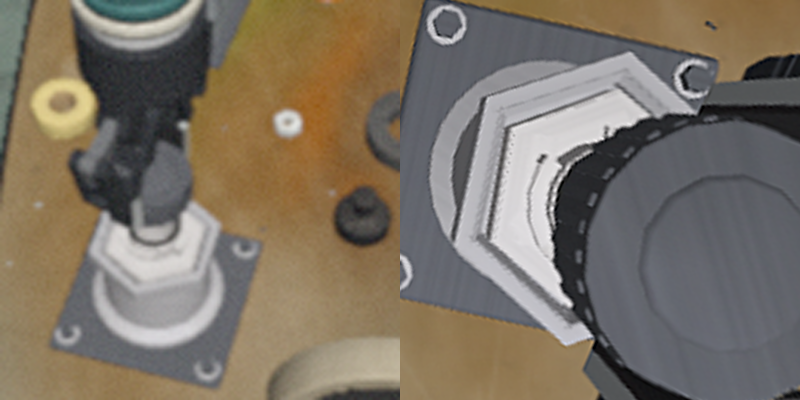

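Run:
```python
from h import *
w=arm.capture("wrist");t=arm.capture("top")
for z in(.149,.1505):
  for sg in(0,1,-1):
    print(z,sg,fitshape(w,(.488,-.049),z,"circ",.055,lim=120,sign=sg,arc=(95,215)))
    print("   inner",fitshape(w,(.488,-.049),z,"circ",.0325,lim=60,sign=sg))
for th,z in(("cap_center",.137),("element_tip",.104),("canister_mouth",.089)):
    for n,p,f in(("w",w,watz),("top",t,atz)): print(th,n,[(f(p,r["uv"],z).round(4).tolist(),round(r["conf"],2)) for r in arm.tip_of(p,th)[:2]])
```

```text
0.149 0 (array([ 0.48037584, -0.04882908]), np.float64(-76.79171752929688))
   inner (array([ 0.4880969 , -0.05093054]), np.float64(-9.783742904663086))
0.149 1 (array([ 0.48830527, -0.05076659]), np.float64(-48.571495056152344))
   inner (array([ 0.48000003, -0.04260755]), np.float64(-8.885738372802734))
0.149 -1 (array([ 0.48038214, -0.0488166 ]), np.float64(-67.07344055175781))
   inner (array([ 0.48705827, -0.04932185]), np.float64(-4.517186164855957))
0.1505 0 (array([ 0.48158093, -0.04481895]), np.float64(-75.42333984375))
   inner (array([ 0.49402862, -0.04198365]), np.float64(-11.694820404052734))
0.1505 1 (array([ 0.48774997, -0.0506617 ]), np.float64(-48.18130874633789))
   inner (array([ 0.4800017 , -0.04200654]), np.float64(-8.113127708435059))
0.1505 -1 (array([ 0.48000025, -0.04866632]), np.float64(-65.4891586303711))
   inner (array([ 0.49504822, -0.05664124]), np.float64(-5.531516075134277))
cap_center w [([0.4893, -0.0503, 0.137], 0.62)]
cap_center top [([0.5667, 0.2424, 0.137], 0.9)]
element_tip w []
element_tip top [([0.583, 0.2453, 0.104], 0.56)]
canister_mouth w []
canister_mouth top [([0.4516, 0.3857, 0.089], 0.95), ([0.489, -0.0389, 0.089], 0.65)]
```

```bash
python3 -c "
from h import *
print(arm.read_state()['contact_force'],arm.sign_off())"
```

```text
the job is handed in; nothing more can be done
[-0.14859775  0.33117465 -1.27340992] None
```

I lifted the canister off its hanger by the cap and seated it in the hexagonal socket. I then turned the cap about 123° anticlockwise, raised it straight up and handed in at about 21 s while still holding it there.

**Canister home:** When it was seated, the push-down force rose stiffly at the expected height. The last pictures show the collar still inside the hex mouth, turned about 3° within its play.

**Thread let go:** The streaks on the cap turned 114.6° for 114.5° of gripper turn, so there was no slip up to that point. When I lifted, the tool carried only about 1.3–1.6 N, against 4.8 N for the whole canister.

**Element height:** The element tip is about 15 mm above the mouth. The tool position and the side camera agree on this.

**Checks that failed or disagreed:**
- **Centring:** The cap is centred over the canister to about 0.5–2 mm. The signed circle fits on the cap gave 0.5 mm against the collar and 2 mm against the socket. The unsigned fits locked onto other edges, and I set them aside.
- **Missed detections:** On the last look, the networks missed the raised cap and the element in the top view and reported the orange look-alike instead.
- **Tool drift:** While unscrewing, the tool rose about 1.5 mm and shifted about 1 mm sideways. Both came back when the cap was lifted.

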